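# Square a stone tooling slab into the bench corner stop

### The arm

A 7-joint arm with a two-finger parallel gripper is mounted at the origin on the work surface. World frame = base frame: x ahead of the robot, y to its left, z up, the work surface at z = 0. Lengths are in m, angles in rad, forces in N, time in s.
With the tool pointing down it reaches from about 0.4 to 0.85 m from the base axis. Payload 10.4 kg.
Tool frame: the origin (TCP) lies at the centre of the arm's flange, where the gripper is bolted on; the fingertips stand 173 mm ahead of it and the grasp point (between the pads) lies 155 mm ahead of it; z points along the fingers, y is the line along which they close (so a half turn about z gives the same grasp; the last joint's range is limited). The gripper opens to 85 mm and grips with 20 to 120 N. Pads are 22 mm wide; open, the fingers measure 114 mm over their backs; the gripper's body (76 mm by 85 mm) begins 54 mm behind the grasp point. The pads swing forward as they close: fully open they stand 13 mm farther back than shut.
Start: joints at [-1.24, 0.332, -0.065, 1.46, 0.022, 1.35, -0.088], TCP at [0.217, 0.586, 0.405] pointing down, gripper open.
Joint ranges: [-2.6, 2.6], [-0.5, 2.12], [-1.47, 1.34], [0.16, 2.42], [-1.27, 4.41], [0.06, 2.06], [-2.6, 2.6]. Speed limits (rad/s): [2.22, 2.22, 2.79, 2.79, 3.14, 3.14, 3.14].

### API

Orientations are given as a unit quaternion [x, y, z, w].
In Python, from workcell import manip, viewer, finder gives the robot as it stands.
- The arm moves only by the tool arm_command, never from a script. Its argument "plan" is a list of rows, each an object with "dp": the shift along the tool's x, y, z in mm, a list of three; "spin": the turn about the tool's z in rad. A call has 1 to 5 rows; each row shifts and turns the commanded pose from where the row before left it, along the tool's axes as they then stand; what a row does not reach is not made up. A row lasts 1/10 s, in which the tool goes at most 50 mm and 8.59 degrees, less where a joint would pass 70% of its speed; a pose out of reach is approached as far as the arm can. A call is refused whole if a number of a shift passes 50 or a number of a turn 0.15, either way. A call with a gripper value outside its range is refused whole. "grip" is the closure, from -1 (fully open) to 1 (shut), set as the call begins (left out, the last holds). The fingers move at their own pace and stop on an object; "newtons" is the grip in N (left out, the last holds). Time passes only in rows, so rows that do not move let the fingers close. It gives the time, the measured TCP pose, the force, the opening and the grip force at its end, in the units of the state.
- manip.get_obs(): the state, without advancing time (a new reading comes with each control period).
- viewer.camera(name): name is "side" or "top" or "wrist"; returns the picture (480x640x3 uint8, blue, green, red); there is no depth.
- viewer.camera_params(name): a dict with "vertical_fov" (degrees; the focal length in pixels is half the picture's height over the tangent of half this angle, whatever the lens; pixels are square), "cx", "cy" (the principal point, pixels), "R" (3x3) and "t" (3): a world point X has camera coordinates R X + t; the wrist camera has in their place "T_tool_cam" (4x4, takes a point from camera to tool coordinates, whose origin is the TCP and whose axes are the flange's). Camera axes: x right, y down, z forward; pixel columns grow to the right and rows downward; lengths in m; the calibration is good to about 2 mm. The wrist camera is an equidistant fisheye: a pixel r from the principal point sees the ray r / f radians off the axis. A picture is of the moment at which its call begins: read the wrist's pose just before it. camera_params takes no time and is no camera call.
- manip.hand_in(): hands the job in; it is judged then, once.
Trained networks look in the newest picture that a camera, given by its name, has taken for a name from the list of things; names that differ only in an ending like _2 or _b are one class to them, and where a whole thing is asked for, a point or a joint stands for the part that bears it (a point fixed in the world has none). Each returns a list of dicts, best first, with "score" (0 to 1); they miss things now and then, are a little off and sometimes report something else, mostly with a low value. They report only what shows in the picture. A call takes as long as a camera call. They do not tell look-alikes from the thing itself.
- finder.find_in(camera, thing): "position" ([x, y, z] in m, in world coordinates, good to about 4 mm: the middle of the surface that is visible of it).
The state is a dict: "clock": time; "joint_pos": joint angles; "joint_velocities": joint speeds; "tau": joint torques, N m; "position": TCP position; "ee_rot": TCP orientation; "ft_force": force on the tool from outside, world axes, zero at the start; "torque": the same for the moment, N m; "grip_width": opening from 0.0 (shut) to 1.0 (fully open); "grasp_force": force on a finger pad.
Only numpy, scipy, OpenCV 4.12 (cv2) and the standard library are available. Lean on these libraries where they do the work, as an engineer would, in place of code of your own. Each camera call takes 0.05 s, during which the arm holds its last target. There are 200 camera calls.

### The job

On the leatherworker's cutting mat, push the larger of the two stone slabs along the surface until it sits fully home in the inside corner of the low wooden stop: one long side flush along the stop's long batten and one short end flush against its short batten. Only push it with the fingertips or the outside of the fingers, never lift or tip it, and leave everything else on the bench where it stands. Finish with the gripper clear.

Things in the scene. Friction and masses are not known exactly. Their poses are not given: they have to be found in the camera images.
- slab: the larger stone slab, pale marble, a rectangular block 90 (its x) by 120 (its y) by 30 mm high, about 0.75 kg, lying loose and flat on the mat in the open angle of the stop. Too wide to grip. Origin: centre of its underside; z up. Fully home, its centre is at x = -45, y = -60 mm in the stop's frame, axes parallel. It starts turned at most 0.4 rad from the stop
- corner_stop: L of two pale wooden battens fixed to the bench, 22 mm wide, 18 mm high. Origin: inside corner of the L at surface height; z up. Long batten: inner face x = 0, from the corner 260 mm towards -y. Short batten: inner face y = 0, from the corner 130 mm towards -x. Open quadrant x < 0, y < 0 (towards the robot and to its right). Turned at most 0.25 rad from the world axes
- small_slab: bystander: the smaller stone slab, same marble, 75 by 55 by 20 mm, to the left of the stop (outside the L). Origin: centre of its underside
- jar: bystander: squat amber glass jar with a green cap, 56 mm across, 65 mm high, to the left and nearer the robot than the short batten. Origin: centre of its underside
- maul: bystander: maul standing on its white conical head, dark wooden handle upward, 68 mm across, 194 mm high, well to the left or right of the stop (it and the bottle may change places). Origin: centre of its underside
- bottle: bystander: white plastic bottle, 60 mm across, 150 mm high, well to the right or left of the stop. Origin: centre of its underside
- burnisher: bystander: turned wooden edge burnisher standing upright behind the long batten, 40 mm across, 70 mm high. Origin: centre of its underside
- tin: bystander: low metal tin behind the long batten, 56 mm across, 45 mm high. Origin: centre of its underside
Mind the look-alikes: they are no part of the job. Leave any pink or yellow look-alike of the slab alone.

How it is judged:
At the end, for the whole second after the job is handed in: The larger slab lies flat and at rest in the inside corner of the stop, its centre within 3 mm of fully home along both battens and its sides parallel to them within 0.035 rad (2 degrees); each bystander is within 15 mm of where it started and those that stood are still upright (x of slab in the frame of corner_stop between -0.048 and -0.042 m and y of slab in the frame of corner_stop between -0.063 and -0.057 m and angle between the x axis of slab and the x axis of corner_stop, either way round below 0.035 rad and angle between slab's own z axis and vertical below 0.03 rad and height (world z) of slab below 0.003 m and linear speed of slab below 0.005 m/s and angular speed of slab below 0.05 rad/s and distance of each of small_slab, jar, maul, bottle, burnisher, tin from where it was at the start of the episode below 0.015 m and angle between each of jar, maul, bottle, burnisher, tin's own z axis and vertical below 0.2 rad); the robot touches nothing.
It fails at once if the slab is lifted or carried (underside more than 6 mm off the surface) (height (world z) of slab above 0.006 m).
It fails at once if the slab is tipped (more than 0.1 rad) (angle between slab's own z axis and vertical above 0.1 rad).
It fails at once if a bystander is moved more than 15 mm (distance of any of small_slab, jar, maul, bottle, burnisher, tin from where it was at the start of the episode above 0.015 m).
It fails at once if a standing bystander is knocked over (angle between any of jar, maul, bottle, burnisher, tin's own z axis and vertical above 0.3 rad).
It also fails if it takes over 72 s, if anything falls off the work surface, if the arm or the gripper's body presses on something with over 40 N, if the wrist force passes 120 N, or if a joint passes its speed limit or range.

## Working session

There is one attempt and no reset: what is moved stays moved. The work goes in short steps, Python scripts to look and compute and a tool call to move; the robot and the scene stay as the last step left them, time stands still between calls to the robot, and variables do not carry over. Pictures are saved under pics/ and viewed, at most 10 in all, crops included, and the job is handed in when it is done.

Besides the shell and the picture viewer there is one more tool, called after "Call:" as name(argument=value, ...), one argument or row to a line, values as JSON. arm_command: Moves the arm, as the interface text tells. Its arguments: {"type":"object","properties":{"plan":{"type":"array","items":{"type":"object","properties":{"dp":{"type":"array","items":{"type":"number"}},"spin":{"type":"number"}}}},"grip":{"type":"number"},"newtons":{"type":"number"}},"required":["plan"]}

```bash
mkdir -p pics; ls
python3 - <<'E'
from workcell import manip, viewer, finder
import cv2, numpy as np
o=manip.get_obs(); print({k:np.round(v,3).tolist() for k,v in o.items()})
for c in ("top","side"):
    cv2.imwrite(f"pics/{c}0.png",viewer.camera(c)); p=viewer.camera_params(c)
    print(c,p)
    for t in "slab corner_stop small_slab jar maul bottle burnisher tin".split():
        print(t,[(np.round(d["position"],3).tolist(),round(d["score"],2)) for d in finder.find_in(c,t)[:3]])
print(viewer.camera_params("wrist"))
E
```

```text
pics
{'clock': 0.0, 'joint_pos': [-1.24, 0.333, -0.065, 1.461, 0.022, 1.35, -0.089], 'joint_velocities': [0.002, -0.0, 0.001, 0.001, -0.0, -0.001, -0.001], 'tau': [-0.001, -62.545, 0.049, -39.159, 0.016, 0.01, -0.0], 'position': [0.216, 0.586, 0.404], 'ee_rot': [0.176, 0.984, -0.001, -0.0], 'ft_force': [0.055, -0.171, 0.131], 'torque': [-0.016, 0.023, 0.037], 'grasp_force': 0.0, 'grip_width': 1.003}
top {'vertical_fov': 54.25490746706822, 'cx': 320.4785399664694, 'cy': 238.7536347946613, 'R': array([[-0.0086242 , -0.99991087,  0.0101924 ],
       [-0.9974583 ,  0.0078812 , -0.07081539],
       [ 0.07072875, -0.01077722, -0.99743736]]), 't': array([0.02867916, 0.5904617 , 0.86529477])}
slab [([0.396, -0.008, 0.031], 0.87), ([0.556, -0.1, 0.032], 0.86), ([0.724, -0.33, 0.032], 0.59)]
corner_stop [([0.692, 0.007, 0.018], 0.74)]
small_slab [([0.637, 0.197, 0.019], 0.92)]
jar [([0.477, 0.145, 0.064], 0.9), ([0.745, 0.017, 0.044], 0.56)]
maul [([0.682, 0.302, 0.074], 0.66)]
bottle [([0.538, -0.319, 0.098], 0.56)]
burnisher [([0.738, 0.019, 0.046], 0.94)]
tin [([0.742, -0.108, 0.043], 0.61)
[... 488 characters left out ...]

jar [([0.468, 0.132, 0.041], 0.79), ([0.682, 0.301, 0.077], 0.61)]
maul [([0.683, 0.304, 0.075], 0.82)]
bottle [([0.521, -0.352, 0.09], 0.89), ([0.684, -0.017, 0.016], 0.72)]
burnisher [([0.737, 0.014, 0.037], 0.82), ([0.685, -0.017, 0.013], 0.33)]
tin []
{'vertical_fov': 65.70646984690485, 'cx': 319.38645818630624, 'cy': 231.81349392983836, 'T_tool_cam': array([[ 1.22396057e-04, -9.58255654e-01, -2.85912725e-01,
         7.29708947e-02],
       [ 9.99999991e-01,  1.35332844e-04, -2.54882239e-05,
        -1.29484497e-03],
       [ 6.31176170e-05, -2.85912719e-01,  9.58255662e-01,
         3.04520597e-02],
       [ 0.00000000e+00,  0.00000000e+00,  0.00000000e+00,
         1.00000000e+00]])}
```

View pics/top0.png

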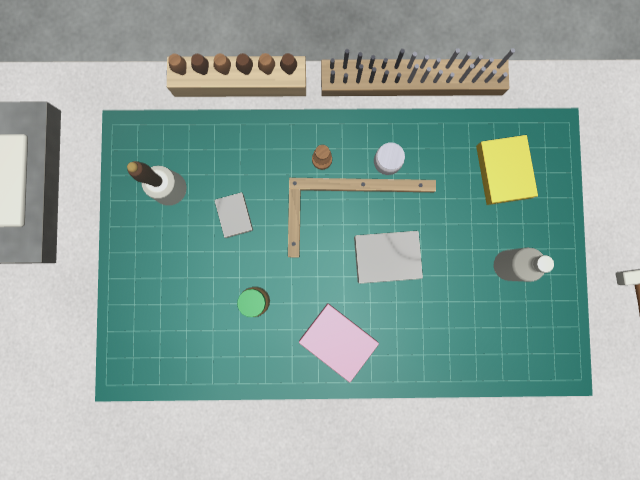

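View pics/side0.png

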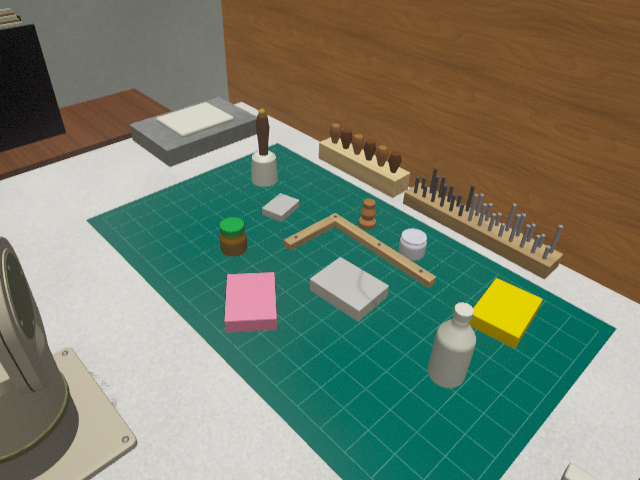

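The top view shows the grey slab at about (390,257). The stop's inner corner is near (300,190), with the long batten running right (world -y) and the short one down (-x). The pink (340,343) and yellow (508,168) blocks are look-alikes. Next I'll measure the slab and stop angles.

```bash
cat > h.py <<'E'
import cv2, numpy as np
from workcell import manip, viewer
def ground(px,z,c="top"):
    p=viewer.camera_params(c); f=240/np.tan(np.radians(p["vertical_fov"]/2)); R,t=p["R"],p["t"]
    px=np.atleast_2d(px).astype(float); d=np.c_[(px[:,0]-p["cx"])/f,(px[:,1]-p["cy"])/f,np.ones(len(px))]@R
    C=-R.T@t; return (C+d*((z-C[2])/d[:,2])[:,None])[:,:2]
def big(mask,near):
    n,l,s,c=cv2.connectedComponentsWithStats(mask.astype(np.uint8))
    i=min((i for i in range(1,n) if 600<s[i,4]<8000),key=lambda i:np.hypot(*(c[i]-near)))
    return (l==i).astype(np.uint8)
def rect(m,z):
    c=max(cv2.findContours(m,cv2.RETR_EXTERNAL,cv2.CHAIN_APPROX_NONE)[0],key=len)[:,0]
    w=ground(c,z); (cx,cy),(a,b),th=cv2.minAreaRect((w*1000).astype(np.float32))
    return cx,cy,a,b,th
def tool():
    o=manip.get_obs(); x,y,z,w=o["ee_rot"]; from scipy.spatial.transform import Rotation as Ro
    return np.array(o["position"]),Ro.from_quat(o["ee_rot"]).as_matrix(),o
E
python3 - <<'E'
from h import *
im=cv2.imread("pics/top0.png"); h=cv2.cvtColor(im,cv2.COLOR_BGR2HSV)
s=big((h[...,1]<60)&(h[...,2]>90),(390,257)); print("slab",np.round(rect(s,.03),1),s.sum())
w=big((h[...,0]<25)&(h[...,1]>60)&(h[...,2]>80),(330,200)); 
ys,xs=np.nonzero(w); print("stop px",w.sum(),xs.min(),xs.max(),ys.min(),ys.max())
# inner edges: lower edge of long batten, right edge of short batten
L=np.array([(x,np.nonzero(w[:200,x])[0].max()+.5) for x in range(312,430)]); S=np.array([(np.nonzero(w[y])[0].max()+.5,y) for y in range(200,252)])
l,q=ground(L,.018)*1000,ground(S,.018)*1000
f1=cv2.fitLine(l.astype(np.float32),cv2.DIST_HUBER,0,.01,.01).ravel();f2=cv2.fitLine(q.astype(np.float32),cv2.DIST_HUBER,0,.01,.01).ravel()
k=np.linalg.solve(np.c_[f1[:2],-f2[:2]],f2[2:]-f1[2:]); print("dirs",f1[:2],f2[:2],"corner",f1[2:]+k[0]*f1[:2])
P,R,o=tool(); print(P,np.round(R,3))
E
```

```text
slab [ 555.5 -101.9   90.7  122.     3.9] 3152
stop px 2383 288 435 178 256
dirs [0.02493703 0.99968904] [ 0.99998516 -0.00545331] corner [685.84106  63.042  ]
[0.21653075 0.58628351 0.40472997] [[-0.938  0.346  0.   ]
 [ 0.346  0.938  0.   ]
 [-0.     0.    -1.   ]]
```

Call:
arm_command(
  plan=[
    {"dp":[0,0,0],"spin":-0.112},
    {"dp":[0,0,0],"spin":-0.112},
    {"dp":[0,0,0],"spin":-0.112},
    {"dp":[-17,-46,0],"spin":0},
    {"dp":[-17,-46,0],"spin":0},
  ],
  grip=-1,
)

```text
clock: 1.4
position: [0.2486, 0.4931, 0.404]
ee_rot: [0.008, 1.0, -0.0, -0.0]
ft_force: [0.6, -0.9, 0.5]
grip_width: 0.997
grasp_force: 0.0
```

Call:
arm_command(
  plan=[
    {"dp":[-17,-46,0]},
    {"dp":[-17,-46,0]},
    {"dp":[-17,-46,0]},
    {"dp":[-17,-46,0]},
    {"dp":[-17,-46,0]},
  ],
)

```text
invalid input at $.plan[0]: expected keys dp, spin
```

Call:
arm_command(
  plan=[
    {"dp":[-17,-46,0]},
    {"dp":[-17,-46,0]},
    {"dp":[-17,-46,0]},
    {"dp":[-17,-46,0]},
    {"dp":[-17,-46,0]},
  ],
)

```text
invalid input at $.plan[0]: expected keys dp, spin
```

Run:
```python
from h import *
P,R,o=tool(); print(P,np.round(R,3),o["clock"],o["joint_pos"],o["grip_width"])
```

```text
[0.24862803 0.49313157 0.40395045] [[-1.     0.015 -0.001]
 [ 0.015  1.    -0.001]
 [ 0.001 -0.001 -1.   ]] 1.4 [-1.1110172   0.17617036 -0.08517616  1.65499146  0.01509968  1.31180807
  0.35660376] 0.9965241521538353
```

Call:
arm_command(
  plan=[
    {"dp":[-20,-45,0],"spin":0},
    {"dp":[-20,-45,0],"spin":0},
    {"dp":[-20,-45,0],"spin":0},
    {"dp":[-20,-45,0],"spin":0},
    {"dp":[-20,-45,0],"spin":0},
  ],
)

```text
clock: 1.9
position: [0.3452, 0.2649, 0.405]
ee_rot: [0.009, 1.0, 0.0, 0.0]
ft_force: [1.3, 0.3, -0.6]
grip_width: 1.004
grasp_force: 0.0
```

Call:
arm_command(
  plan=[
    {"dp":[-20,-45,0],"spin":0},
    {"dp":[-20,-45,0],"spin":0},
    {"dp":[-20,-45,0],"spin":0},
    {"dp":[-20,-45,0],"spin":0},
    {"dp":[-20,-45,0],"spin":0},
  ],
)

```text
clock: 2.4
position: [0.4411, 0.0381, 0.4051]
ee_rot: [0.009, 1.0, 0.0, 0.001]
ft_force: [1.8, 0.9, -0.9]
grip_width: 0.995
grasp_force: 0.0
```

Call:
arm_command(
  plan=[
    {"dp":[-7,-35,20],"spin":0},
    {"dp":[-7,-35,30],"spin":0},
    {"dp":[-7,-35,30],"spin":0},
    {"dp":[-7,-35,30],"spin":0},
    {"dp":[0,0,40],"spin":0},
  ],
)

```text
clock: 2.9
position: [0.4669, -0.1049, 0.255]
ee_rot: [0.012, 1.0, -0.001, 0.002]
ft_force: [0.3, 1.6, 0.1]
grip_width: 0.998
grasp_force: 0.0
```

Run:
```python
from h import *
cv2.imwrite("pics/w1.png",viewer.camera("wrist"))
P,R,o=tool(); print(P,o["ft_force"])
```

```text
[ 0.46427596 -0.10192429  0.24850529] [-5.36029296  3.11844576 -6.03021457]
```

View pics/w1.png

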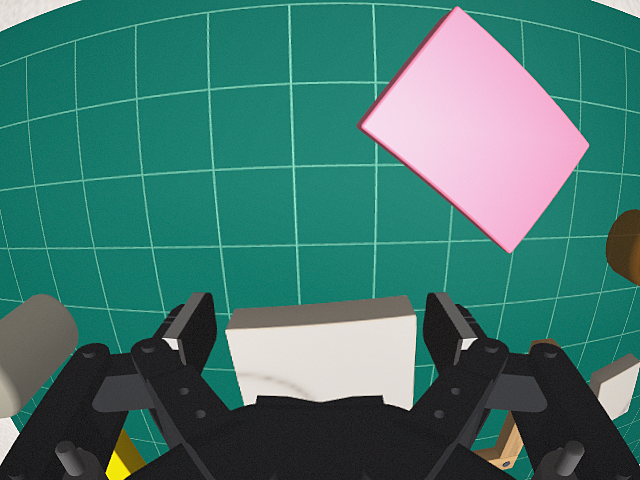

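The wrist view shows the slab's near face (row ~310, cols 230–415) centred between the open fingers. The pink block (475,130) and the bottle (35,350) are both clear. Descending.

Call:
arm_command(
  plan=[
    {"dp":[0,0,20],"spin":0},
    {"dp":[0,0,20],"spin":0},
    {"dp":[0,0,20],"spin":0},
    {"dp":[0,0,10],"spin":0},
    {"dp":[0,0,0],"spin":0},
  ],
)

```text
clock: 3.45
position: [0.4661, -0.0998, 0.1843]
ee_rot: [0.009, 1.0, 0.0, -0.001]
ft_force: [0.1, 0.4, 0.2]
grip_width: 1.003
grasp_force: 0.0
```

Run:
```python
from h import *
cv2.imwrite("pics/s1.png",cv2.resize(viewer.camera("side")[180:380,180:480],None,fx=2.5,fy=2.5))
P,R,o=tool(); print(P,o["ft_force"])
```

```text
[ 0.46650038 -0.10002488  0.18508769] [-1.47811466e-01  5.12277717e-01  1.33756082e-04]
```

View pics/s1.png

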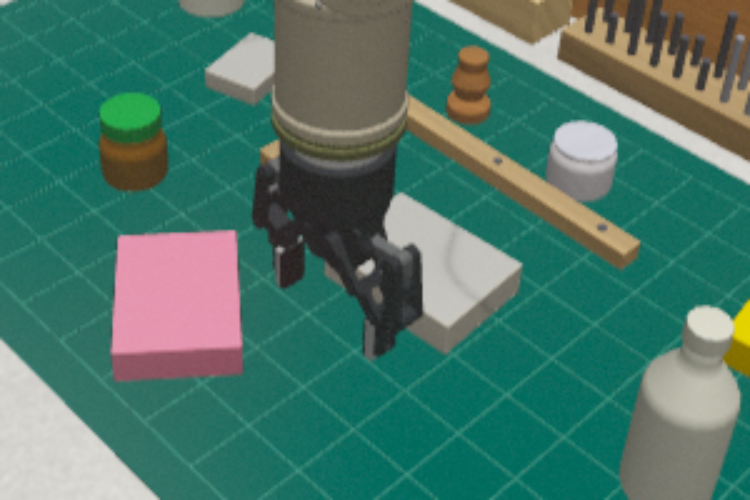

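The right fingertip's lower end is at crop (373,357), i.e. about (329,323) in the full picture. I'll convert that to a height.

Run:
```python
from h import *
p=viewer.camera_params("side"); f=240/np.tan(np.radians(p["vertical_fov"]/2))
for z in (0,.01,.02,.03):
  for y in (-.145,-.15): 
    c=p["R"]@[.466,y,z]+p["t"]; print(z,y,c[:2]/c[2]*f+[p["cx"],p["cy"]])
```

```text
0 -0.145 [329.96565889 329.85578039]
0 -0.15 [331.97557996 331.45840417]
0.01 -0.145 [330.21768135 325.98022454]
0.01 -0.15 [332.24199509 327.58134153]
0.02 -0.145 [330.47312414 322.05207163]
0.02 -0.15 [332.51203746 323.65149268]
0.03 -0.145 [330.73205734 318.07024364]
0.03 -0.15 [332.78578166 319.66777221]
```

Call:
arm_command(
  plan=[
    {"dp":[0,0,7],"spin":0},
    {"dp":[0,0,6],"spin":0},
    {"dp":[-10,0,0],"spin":0},
    {"dp":[-10,0,0],"spin":0},
    {"dp":[-5,0,0],"spin":0},
  ],
)

```text
clock: 4.0
position: [0.4929, -0.1006, 0.1721]
ee_rot: [0.009, 1.0, -0.0, 0.001]
ft_force: [0.2, -0.8, -0.6]
grip_width: 1.004
grasp_force: 0.0
```

Call:
arm_command(
  plan=[
    {"dp":[-6,0,0],"spin":0},
    {"dp":[-6,0,0],"spin":0},
    {"dp":[-6,0,0],"spin":0},
    {"dp":[-6,0,0],"spin":0},
    {"dp":[-6,0,0],"spin":0},
  ],
)

```text
clock: 4.5
position: [0.5216, -0.1014, 0.1715]
ee_rot: [0.009, 1.0, -0.0, -0.0]
ft_force: [-2.6, -0.6, -1.1]
grip_width: 1.001
grasp_force: 1.3
```

Call:
arm_command(
  plan=[
    {"dp":[-7,0,0],"spin":0},
    {"dp":[-7,0,0],"spin":0},
    {"dp":[-7,0,0],"spin":0},
    {"dp":[-7,0,0],"spin":0},
    {"dp":[-7,0,0],"spin":0},
  ],
)

```text
clock: 5.0
position: [0.5569, -0.1018, 0.1716]
ee_rot: [0.009, 1.0, 0.0, -0.0]
ft_force: [-2.0, 0.3, -1.9]
grip_width: 0.999
grasp_force: 1.3
```

Call:
arm_command(
  plan=[
    {"dp":[-4,0,0],"spin":0},
    {"dp":[-4,0,0],"spin":0},
    {"dp":[-4,0,0],"spin":0},
    {"dp":[-3,0,0],"spin":0},
    {"dp":[-3,0,0],"spin":0},
  ],
)

```text
clock: 5.5
position: [0.5745, -0.1022, 0.1718]
ee_rot: [0.009, 1.0, 0.0, -0.0]
ft_force: [-3.5, -0.1, 1.1]
grip_width: 1.003
grasp_force: 2.0
```

```bash
cat > m.py <<'E'
from h import *
import sys
im=viewer.camera("top"); cv2.imwrite(f"pics/{sys.argv[1]}.png",cv2.resize(im[140:320,240:480],None,fx=3,fy=3))
P,R,o=tool(); print(P,np.round(R[:2,:2],3).tolist(),np.round(o["ft_force"],1),o["clock"])
E
python3 m.py t1
```

```text
[ 0.57490332 -0.10214995  0.17176669] [[-1.0, 0.018], [0.018, 1.0]] [-1.4 -0.6 -1. ] 5.55
```

View pics/t1.png

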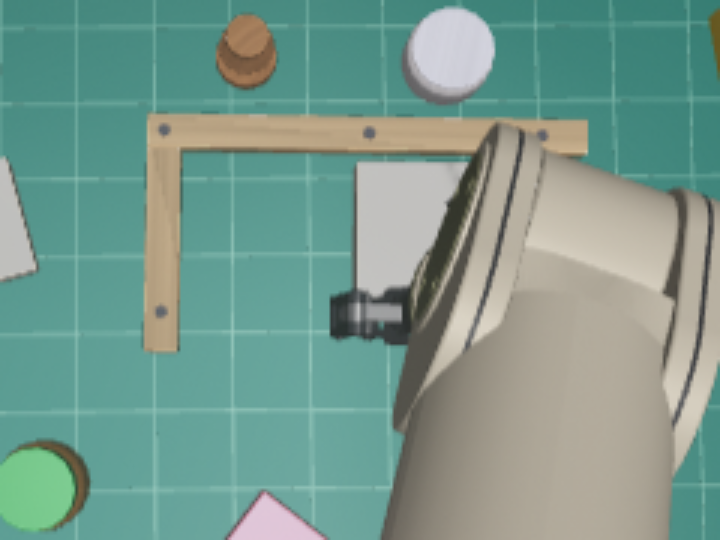

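The slab is square to the fingers, and its far edge (crop row 162) is about 5 mm short of the long batten's inner face (row 152). I'll continue gently.

Call:
arm_command(
  plan=[
    {"dp":[-2,0,0],"spin":0},
    {"dp":[-2,0,0],"spin":0},
    {"dp":[-1,0,0],"spin":0},
    {"dp":[-1,0,0],"spin":0},
    {"dp":[0,0,0],"spin":0},
  ],
)

```text
clock: 6.05
position: [0.5804, -0.1023, 0.1717]
ee_rot: [0.009, 1.0, 0.0, 0.0]
ft_force: [-4.7, -0.7, 1.8]
grip_width: 0.998
grasp_force: 1.9
```

Call:
arm_command(
  plan=[
    {"dp":[-1,0,0],"spin":0},
    {"dp":[-1,0,0],"spin":0},
    {"dp":[0,0,0],"spin":0},
  ],
)

```text
clock: 6.35
position: [0.5824, -0.1023, 0.1718]
ee_rot: [0.009, 1.0, 0.0, 0.0]
ft_force: [-3.8, 0.7, 1.8]
grip_width: 0.997
grasp_force: 2.1
```

Call:
arm_command(
  plan=[
    {"dp":[-1,0,0],"spin":0},
    {"dp":[-1,0,0],"spin":0},
    {"dp":[0,0,0],"spin":0},
  ],
)

```text
clock: 6.65
position: [0.5833, -0.1025, 0.1715]
ee_rot: [0.009, 1.0, 0.0, -0.002]
ft_force: [-12.0, -0.5, 8.0]
grip_width: 0.998
grasp_force: 5.9
```

Call:
arm_command(
  plan=[
    {"dp":[-1,0,0],"spin":0},
    {"dp":[-1,0,0],"spin":0},
    {"dp":[0,0,0],"spin":0},
  ],
)

```text
clock: 6.95
position: [0.5841, -0.1027, 0.1711]
ee_rot: [0.009, 1.0, 0.001, -0.004]
ft_force: [-20.7, 2.9, 13.6]
grip_width: 1.002
grasp_force: 10.3
```

Call:
arm_command(
  plan=[
    {"dp":[10,0,0],"spin":0},
    {"dp":[20,0,0],"spin":0},
    {"dp":[0,0,-40],"spin":0},
    {"dp":[0,0,-40],"spin":0},
    {"dp":[0,0,-20],"spin":0},
  ],
  grip=-0.2,
)

```text
clock: 7.45
position: [0.5573, -0.1021, 0.2753]
ee_rot: [0.009, 1.0, 0.0, 0.003]
ft_force: [1.2, 0.1, -0.3]
grip_width: 0.6
grasp_force: 0.0
```

Run:
```python
from h import *
P,R,o=tool(); print(P,np.round(o["joint_pos"],2),o["grip_width"])
```

```text
[ 0.55732827 -0.10211045  0.27527504] [-0.41  0.35  0.61  1.8  -0.23  1.05  1.84] 0.6004913452479878
```

Call:
arm_command(
  plan=[
    {"dp":[0,0,0],"spin":0.143},
    {"dp":[0,0,0],"spin":0.143},
    {"dp":[0,0,0],"spin":0.143},
    {"dp":[0,0,0],"spin":0.143},
    {"dp":[0,0,0],"spin":0.143},
  ],
)

```text
clock: 7.95
position: [0.5568, -0.1017, 0.2721]
ee_rot: [0.361, 0.933, 0.001, 0.001]
ft_force: [-0.3, -0.2, -0.0]
grip_width: 0.597
grasp_force: 0.0
```

Call:
arm_command(
  plan=[
    {"dp":[0,0,0],"spin":0.143},
    {"dp":[0,0,0],"spin":0.143},
    {"dp":[0,0,0],"spin":0.143},
    {"dp":[0,0,0],"spin":0.143},
    {"dp":[0,0,0],"spin":0.143},
  ],
)

```text
clock: 8.45
position: [0.5568, -0.1017, 0.272]
ee_rot: [0.664, 0.747, 0.001, 0.001]
ft_force: [0.7, -0.4, 0.1]
grip_width: 0.602
grasp_force: 0.0
```

Call:
arm_command(
  plan=[
    {"dp":[0,0,0],"spin":0.141},
    {"dp":[-35,23,0],"spin":0},
    {"dp":[-35,23,0],"spin":0},
    {"dp":[-33,23,0],"spin":0},
    {"dp":[0,0,0],"spin":0},
  ],
)

```text
clock: 8.95
position: [0.6242, -0.2111, 0.2719]
ee_rot: [0.715, 0.699, -0.001, 0.002]
ft_force: [-1.1, 0.1, -0.4]
grip_width: 0.6
grasp_force: 0.0
```

```bash
python3 m.py t2
python3 - <<'E'
from h import *
cv2.imwrite("pics/w2.png",viewer.camera("wrist"))
E
```

```text
[ 0.62380324 -0.20886481  0.27161611] [[0.021, 1.0], [1.0, -0.021]] [-0.7  1.1  1. ] 9.0
```

View pics/w2.png

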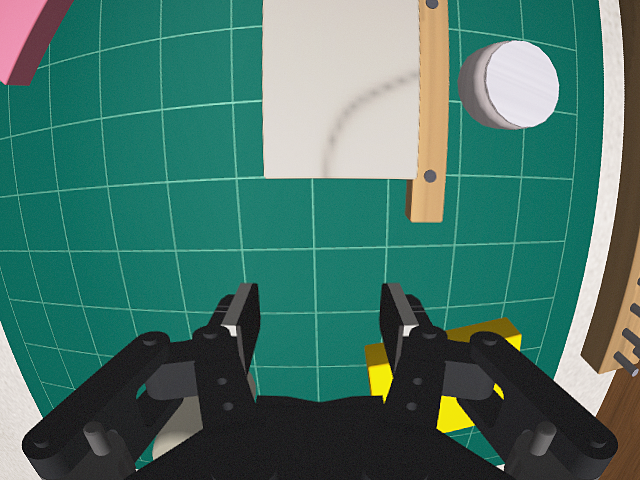

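The wrist view shows the slab's right side lying flush and parallel along the long batten (col ~418) and its near end at row ~178. The fingers are clear of the bottle and the yellow block. I'll lower behind the slab's end.

Call:
arm_command(
  plan=[
    {"dp":[0,6,25],"spin":0},
    {"dp":[0,0,25],"spin":0},
    {"dp":[0,0,25],"spin":0},
    {"dp":[0,0,16],"spin":0},
    {"dp":[0,0,0],"spin":0},
  ],
)

```text
clock: 9.55
position: [0.6289, -0.2046, 0.1788]
ee_rot: [0.713, 0.701, -0.0, -0.001]
ft_force: [-0.4, 0.4, 1.0]
grip_width: 0.599
grasp_force: 0.0
```

Call:
arm_command(
  plan=[
    {"dp":[10,0,0],"spin":0},
    {"dp":[10,0,0],"spin":0},
    {"dp":[6,0,0],"spin":0},
    {"dp":[6,0,0],"spin":0},
    {"dp":[6,0,0],"spin":0},
  ],
)

```text
clock: 10.05
position: [0.6303, -0.1689, 0.1818]
ee_rot: [0.714, 0.7, -0.0, 0.001]
ft_force: [0.5, -5.8, 2.7]
grip_width: 0.599
grasp_force: 2.8
```

Call:
arm_command(
  plan=[
    {"dp":[7,0,0],"spin":0},
    {"dp":[7,0,0],"spin":0},
    {"dp":[7,0,0],"spin":0},
    {"dp":[7,0,0],"spin":0},
    {"dp":[7,0,0],"spin":0},
  ],
)

```text
clock: 10.55
position: [0.6309, -0.1343, 0.1818]
ee_rot: [0.714, 0.7, -0.0, 0.001]
ft_force: [-0.2, -6.1, 4.0]
grip_width: 0.595
grasp_force: 2.9
```

Call:
arm_command(
  plan=[
    {"dp":[7,0,0],"spin":0},
    {"dp":[7,0,0],"spin":0},
    {"dp":[7,0,0],"spin":0},
    {"dp":[7,0,0],"spin":0},
    {"dp":[7,0,0],"spin":0},
  ],
)

```text
clock: 11.05
position: [0.6316, -0.0993, 0.1818]
ee_rot: [0.714, 0.7, -0.0, 0.001]
ft_force: [-0.5, -5.7, 4.7]
grip_width: 0.598
grasp_force: 3.0
```

Call:
arm_command(
  plan=[
    {"dp":[6,0,0],"spin":0},
    {"dp":[5,0,0],"spin":0},
    {"dp":[4,0,0],"spin":0},
    {"dp":[3,0,0],"spin":0},
    {"dp":[3,0,0],"spin":0},
  ],
)

```text
clock: 11.55
position: [0.6319, -0.0784, 0.1817]
ee_rot: [0.714, 0.7, -0.0, 0.001]
ft_force: [0.6, -5.4, 5.3]
grip_width: 0.599
grasp_force: 2.9
```

```bash
python3 m.py t3
```

```text
[ 0.63203131 -0.07770752  0.18166232] [[0.019, 1.0], [1.0, -0.019]] [ 0.3 -4.9  4.1] 11.6
```

View pics/t3.png

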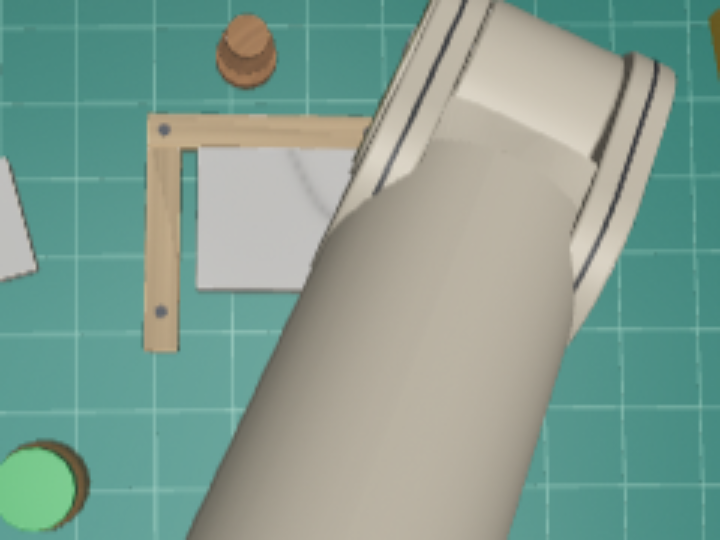

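The slab is flush with the long batten. Its left end (crop col 197) is about 9 mm short of the short batten's face (col 181). I'll continue.

Call:
arm_command(
  plan=[
    {"dp":[2,0,0],"spin":0},
    {"dp":[2,0,0],"spin":0},
    {"dp":[2,0,0],"spin":0},
    {"dp":[1,0,0],"spin":0},
    {"dp":[0,0,0],"spin":0},
  ],
)

```text
clock: 12.1
position: [0.6321, -0.0711, 0.1815]
ee_rot: [0.714, 0.7, 0.0, 0.001]
ft_force: [-0.3, -5.5, 4.7]
grip_width: 0.597
grasp_force: 2.5
```

Call:
arm_command(
  plan=[
    {"dp":[1,0,0],"spin":0},
    {"dp":[1,0,0],"spin":0},
    {"dp":[0,0,0],"spin":0},
  ],
)

```text
clock: 12.4
position: [0.6321, -0.0692, 0.1815]
ee_rot: [0.714, 0.7, 0.0, 0.001]
ft_force: [-1.1, -5.2, 3.5]
grip_width: 0.601
grasp_force: 2.6
```

Call:
arm_command(
  plan=[
    {"dp":[1,0,0],"spin":0},
    {"dp":[1,0,0],"spin":0},
    {"dp":[0,0,0],"spin":0},
  ],
)

```text
clock: 12.7
position: [0.6321, -0.0676, 0.1815]
ee_rot: [0.714, 0.7, -0.0, 0.001]
ft_force: [0.7, -7.1, 3.3]
grip_width: 0.6
grasp_force: 3.3
```

Call:
arm_command(
  plan=[
    {"dp":[1,0,0],"spin":0},
    {"dp":[1,0,0],"spin":0},
    {"dp":[0,0,0],"spin":0},
  ],
)

```text
clock: 13.0
position: [0.6318, -0.0672, 0.1815]
ee_rot: [0.714, 0.7, -0.001, 0.002]
ft_force: [-0.1, -11.7, 2.6]
grip_width: 0.599
grasp_force: 5.7
```

Call:
arm_command(
  plan=[
    {"dp":[1,0,0],"spin":0},
    {"dp":[1,0,0],"spin":0},
    {"dp":[0,0,0],"spin":0},
  ],
)

```text
clock: 13.3
position: [0.6317, -0.0667, 0.1816]
ee_rot: [0.715, 0.699, -0.002, 0.003]
ft_force: [1.4, -16.4, 0.6]
grip_width: 0.6
grasp_force: 8.3
```

Call:
arm_command(
  plan=[
    {"dp":[-10,0,0],"spin":0},
    {"dp":[-25,0,0],"spin":0},
    {"dp":[0,0,-40],"spin":0},
    {"dp":[0,0,-45],"spin":0},
    {"dp":[0,0,-45],"spin":0},
  ],
)

```text
clock: 13.8
position: [0.6311, -0.0968, 0.3119]
ee_rot: [0.713, 0.701, -0.0, -0.001]
ft_force: [2.0, -0.3, -0.0]
grip_width: 0.598
grasp_force: 0.0
```

Call:
arm_command(
  plan=[
    {"dp":[-40,0,-25],"spin":0},
    {"dp":[-40,0,-25],"spin":0},
    {"dp":[-40,0,0],"spin":0},
    {"dp":[-30,0,0],"spin":0},
    {"dp":[0,0,0],"spin":0},
  ],
)

```text
clock: 14.3
position: [0.6269, -0.252, 0.361]
ee_rot: [0.716, 0.699, -0.001, 0.0]
ft_force: [-0.5, 0.5, -0.8]
grip_width: 0.596
grasp_force: 0.0
```

```bash
python3 m.py t4
python3 - <<'E'
from h import *
im=viewer.camera("top"); h=cv2.cvtColor(im,cv2.COLOR_BGR2HSV)
s=big((h[...,1]<60)&(h[...,2]>90),(335,222)); print("slab",np.round(rect(s,.03),1),s.sum())
a,c=-.018,np.array([685.8,63.0]); print("target",c+[[-45*np.cos(a)+60*np.sin(a),-45*np.sin(a)-60*np.cos(a)]])
E
```

```text
[ 0.62782865 -0.24936266  0.36067603] [[0.022, 1.0], [1.0, -0.022]] [ 0.3  0.4 -0.8] 14.35
slab [638.5 -11.6 151.   90.8  89.5] 3135
target [[639.72734812   3.819676  ]]
```

View pics/t4.png

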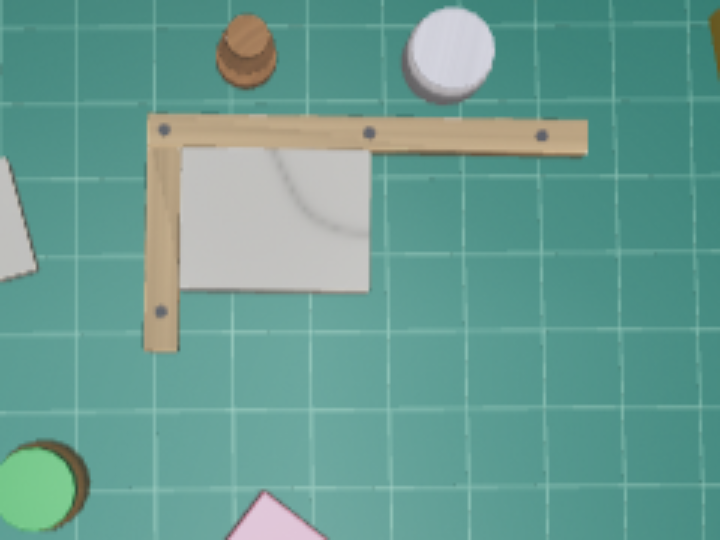

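The slab's top edge (crop row ~148) lies along the long batten and its left end (col ~180) along the short one, with no visible gap. The gripper is clear. One numeric check, then I hand in.

Run:
```python
from h import *
im=viewer.camera("top"); h=cv2.cvtColor(im,cv2.COLOR_BGR2HSV)
m=cv2.morphologyEx(((h[...,1]<60)&(h[...,2]>90)).astype(np.uint8),cv2.MORPH_OPEN,np.ones((7,7),np.uint8))
r=rect(big(m,(335,222)),.03); print(np.round(r,1))
t=np.array([639.7,3.8]); ang=(r[4]+45)%90-45
if np.all(abs(np.array(r[:2])-t)<4) and abs(ang+1)<1.7: print(manip.hand_in())
```

```text
[638.6   3.5 120.6  90.8  89.5]
the job is handed in; nothing more can be done
None
```

The larger slab is pushed home in the corner of the stop, and the job is handed in at about 14 s with the gripper clear. The last top-camera check put its centre about 1 mm from fully home and its sides parallel to the battens within about 1°; the bystanders were never touched, but I didn't re-measure them.

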